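Hand-turn a sample changer to clear its vials under the arm

TASK

Check by hand, before the run, that the vials in the sample changer clear its arm: one is of the taller kind and would strike it, so lift that one out and stand it upright in the steel tray. Then turn the turret by its crank through one full turn, either way, so that each remaining vial passes under the arm, and leave it with the place that was empty at first back under the arm. Do not force a vial against the arm; the short vials stay in their places and the other things on the bench where they are.

Things in the scene. Friction and masses are not known exactly. Their poses are not given: they have to be found in the camera images.
- changer: the sample changer, fixed to the bench: a round white housing 236 mm across and 24 mm high with a drive pedestal at its back (68 mm wide, from 125 to 164 mm out along its own +x, 130 mm high); origin on the bench under the turret's axis, z up, +x towards pedestal and arm
- sampling_arm: the fixed aluminium arm, 22 mm wide, that reaches from the pedestal inwards over the circle of vials; origin and axes as changer. It ends in a round needle guide 24 mm across whose centre is 88 mm along +x; underside of arm and guide at height 90 mm, top of the arm 98 mm, stub on it 105 mm. Short vials pass with 6 mm to spare; the tall one is 23 mm too high
- turret (a joint): angle of the turret (rad): 0 as found, with its empty place exactly under the arm; grows counter-clockwise seen from above and counts on past a turn (one full turn is 6.28 or -6.28). Turns either way without stops or clicks, about 0.06 N m of friction, and stays where it is left
- turret_deck (a point): on the turret's axis, on top of its aluminium disc (216 mm across), at height 38 mm; x towards the first empty place. Six cups stand on the disc every 60 degrees, 88 mm from the axis: inside 25 mm across, 18 mm deep, outside 31 mm, floors at 38 mm, rims at 56 mm high. On the hub a crank arm, 20 to 34 mm wide, top at 108 mm, carries the crank grip
- crank_top (a point): top centre of the crank grip: an upright black round grip 18 mm across and 42 mm tall, from height 110 to 151 mm, 42 mm from the turret's axis, on the line from the axis to the empty place; it spins freely on its own pin, so it can be pinched and led round in a circle without turning the wrist
- empty_place (a point): centre of the floor of the place that is empty at the start; goes round with the turret
- tall_vial: the too tall vial: amber glass with a crimped aluminium cap, 23 mm across, 75 mm tall (straight sides up to 61 mm, cap 20 mm across), 38 g; origin at the centre of its underside, z up through the cap; stands 18 mm deep in one of the turret's places at the start, its top at height 113 mm
- short_vial_1: one of four short vials: amber glass vial with a crimped aluminium cap, 23 mm across, 46 mm tall (cap 20 mm across), 25 g; origin at the centre of its underside, z up through the cap; stands 18 mm deep in one of the turret's places at the start, with 1 mm of play all round
- short_vial_2: one of four short vials: amber glass vial with a crimped aluminium cap, 23 mm across, 46 mm tall (cap 20 mm across), 25 g; origin at the centre of its underside, z up through the cap; stands 18 mm deep in one of the turret's places at the start, with 1 mm of play all round
- short_vial_3: one of four short vials: amber glass vial with a crimped aluminium cap, 23 mm across, 46 mm tall (cap 20 mm across), 25 g; origin at the centre of its underside, z up through the cap; stands 18 mm deep in one of the turret's places at the start, with 1 mm of play all round
- short_vial_4: one of four short vials: amber glass vial with a crimped aluminium cap, 23 mm across, 46 mm tall (cap 20 mm across), 25 g; origin at the centre of its underside, z up through the cap; stands 18 mm deep in one of the turret's places at the start, with 1 mm of play all round
- tray: open square tray of bare steel sheet, 104 mm square, 22 mm high, walls and floor 3 mm, empty, fixed to the bench; origin at the centre of its underside, sides along its x and y
- slide_case: bystander: closed dark red slide box 72 x 140 x 34 mm
- pen: bystander: pen 142 mm long lying near the front edge
- dust_cap: bystander: round black dust cap, 36 mm across, 11 mm high, near the front edge
- objective_case: bystander: round clear case on a black foot, 39 mm across, 54 mm high
Things that resemble listed ones, but are neither listed nor needed, are in the scene too. Leave any green look-alike of the tall_vial alone.

How it is judged:
On the way, in this order (a step that is already met when the one before it is completed fails the run):
1. the tall vial stands upright in the tray, let go (x of tall_vial in the frame of tray between -0.046 and 0.046 m and y of tall_vial in the frame of tray between -0.046 and 0.046 m and z of tall_vial in the frame of tray below 0.012 m and angle between tall_vial's own z axis and vertical below 0.15 rad and linear speed of tall_vial below 0.03 m/s and contact force between tall_vial and the fingers below 0.3 N), for 0.2 s.
2. the turret has been turned one full turn, either way, to bring the first empty place back under the arm ((value of joint turret between 6.113 and 6.453 rad or value of joint turret between -6.453 and -6.113 rad)), for 0.2 s.
At the end, for the whole second after the job is handed in: the tall vial stands upright (0.15 rad) in the tray, let go; the turret rests one full turn from its start, within 0.17 rad (6.11 to 6.45, or -6.45 to -6.11), first empty place under the arm; the four short vials are in their places, within 10 mm of seated and 0.2 rad of upright (all of step 1 and (value of joint turret between 6.113 and 6.453 rad or value of joint turret between -6.453 and -6.113 rad) and velocity of joint turret between -0.05 and 0.05 rad/s and height (world z) of short_vial_1 between 0.03 and 0.048 m and angle between each of short_vial_1, short_vial_2, short_vial_3, short_vial_4's own z axis and vertical below 0.2 rad and horizontal distance between short_vial_1 and changer between 0.08 and 0.096 m and height (world z) of short_vial_2 between 0.03 and 0.048 m and horizontal distance between short_vial_2 and changer between 0.08 and 0.096 m and height (world z) of short_vial_3 between 0.03 and 0.048 m and horizontal distance between short_vial_3 and changer between 0.08 and 0.096 m and height (world z) of short_vial_4 between 0.03 and 0.048 m and horizontal distance between short_vial_4 and changer between 0.08 and 0.096 m); the robot touches nothing.
It fails at once if a vial is forced against the arm (over 20 N) (contact force between any of short_vial_1, short_vial_2, short_vial_3, short_vial_4, tall_vial and sampling_arm above 20 N).
It fails at once if a short vial is knocked over or lifted out of its place (angle between any of short_vial_1, short_vial_2, short_vial_3, short_vial_4's own z axis and vertical above 0.6 rad or height (world z) of any of short_vial_1, short_vial_2, short_vial_3, short_vial_4 above 0.06 m).
It fails at once if a bystander is pushed more than 30 mm (distance of any of slide_case, pen, dust_cap, objective_case from where it was at the start of the episode above 0.03 m).
It also fails if it takes over 64 s, if anything falls off the work surface, if the arm or the gripper's body presses on something with over 40 N, if the wrist force passes 120 N, or if a joint passes its speed limit or range.

ROBOT

A 6-joint arm with a two-finger parallel gripper is mounted at the origin on a cart in front of the work surface, level with it; the furniture and walls round the work are solid. World frame = base frame: x ahead of the robot, y to its left, z up, the work surface at z = 0. Lengths are in m, angles in rad, forces in N, time in s.
With the tool pointing down it reaches from about 0.35 to 0.85 m from the base axis. Payload 8.1 kg.
Tool frame: the origin (TCP) lies midway between the tips of the shut fingers; the grasp point (between the pads) lies robot.grip_depth behind it (robot.grip_depth is the distance from the TCP to the grasp point, in m); z points along the fingers, y is the line along which they close (so a half turn about z gives the same grasp; the last joint's range is limited). The gripper opens to 93 mm and grips with 3 to 60 N. Pads are 15 mm wide; open, the fingers measure 128 mm over their backs; the gripper's body (75 mm by 188 mm) begins 65 mm behind the grasp point.
Start: joints at [1.052, 0.13, 1.488, -0, 1.523, -0.085], TCP at [0.252, 0.544, 0.219] pointing down, gripper open.
Joint ranges: [-2.96, 2.96], [-0.89, 2.26], [0.02, 2.5], [-1.34, 4.48], [0, 2.73], [-2.66, 2.66]. Speed limits (rad/s): [2.39, 2.39, 2.79, 3.14, 3.14, 3.14].

INTERFACE

Orientations are given as a rotation vector (axis times angle).
In Python, from plant import robot gives the robot as it stands.
- The arm moves only by the tool carry_out, never from a script. Its argument "rows" is a list of rows, each a list of 6 numbers: the shift along the tool's x, y, z in m, then the turn, a rotation vector about the tool's x, y, z in degrees. A call has 1 to 12 rows; each row is the pose to reach, as a shift and turn from the pose commanded when the call began, along the tool's axes at that moment; what a row does not reach only later rows make up. A row lasts 1/8 s, in which the tool goes at most 62.5 mm and 10.7 degrees, less where a joint would pass 70% of its speed; a pose out of reach is approached as far as the arm can. A call with a gripper value outside its range is refused whole. "jaw" is the closure in counts, from 0 (fully open) to 255 (shut), set as the call begins (left out, the last holds). The fingers move at their own pace and stop on an object; "force" is the grip in N (left out, the last holds). Time passes only in rows, so rows that repeat a pose let the fingers close. It gives the time, the measured TCP pose, the force, the opening and the grip force at its end, in the units of the state.
- robot.read_state(): the state, without advancing time (a new reading comes with each control period).
- robot.read_camera(name): name is "scene" or "side" or "wrist"; returns the picture (384x512x3 uint8, red, green, blue); there is no depth.
- robot.camera_model(name): a dict with "fx", "fy", "cx", "cy" (pixels), "R" (3x3) and "t" (3): a world point X has camera coordinates R X + t; the wrist camera has in their place "mount" (4x4, takes a point from camera to tool coordinates, whose origin is the TCP and whose axes are the flange's). Camera axes: x right, y down, z forward; pixel columns grow to the right and rows downward; lengths in m; the calibration is good to about 2 mm. The wrist camera is an equidistant fisheye: a pixel r from the principal point sees the ray r / f radians off the axis. A picture is of the moment at which its call begins: read the wrist's pose just before it. camera_model takes no time and is no camera call.
- robot.close_job(): hands the job in; it is judged then, once.
Trained networks look in the newest picture that a camera, given by its name, has taken for a name from the list of things; names that differ only in an ending like _2 or _b are one class to them, and where a whole thing is asked for, a point or a joint stands for the part that bears it (a point fixed in the world has none). Each returns a list of dicts, best first, with "conf" (0 to 1); they miss things now and then, are a little off and sometimes report something else, mostly with a low value. They report only what shows in the picture. A call takes as long as a camera call. They do not tell look-alikes from the thing itself.
- robot.outline_of(camera, target): "pixels" (384x512 bool, what is visible of it) and "pixel" ([column, row] in pixels, amid what is visible of it).
The state is a dict: "t": time; "q": joint angles; "dq": joint speeds; "joint_torque": joint torques, N m; "tool_pos": TCP position; "orientation": TCP orientation; "force": force on the tool from outside, world axes, zero at the start; "wrist_torque": the same for the moment, N m; "opening": finger opening in m; "gripper_force": force on a finger pad.
Only numpy, scipy, OpenCV 4.12 (cv2) and the standard library are available. Lean on these libraries where they do the work, as an engineer would, in place of code of your own. Each camera call takes 0.05 s, during which the arm holds its last target. There are 200 camera calls.

## Working session

There is one attempt and no reset: what is moved stays moved. The work goes in short steps, Python scripts to look and compute and a tool call to move; the robot and the scene stay as the last step left them, time stands still between calls to the robot, and variables do not carry over. Pictures are saved under pics/ and viewed, at most 10 in all, crops included, and the job is handed in when it is done.

Besides the shell and the picture viewer there is one more tool, called after "Emit:" as name(argument=value, ...) on one line, values as JSON. carry_out: Moves the arm, as the interface text tells. Its arguments: {"type":"object","properties":{"rows":{"type":"array"},"jaw":{"type":"number"},"force":{"type":"number"}},"required":["rows"]}

```bash
mkdir -p pics; ls
python3 - <<'E'
from plant import robot
import cv2,numpy as np
s=robot.read_state();print({k:np.round(v,3) for k,v in s.items()},robot.grip_depth)
for c in("scene","side"):
    im=robot.read_camera(c);cv2.imwrite(f"pics/{c}0.png",im[:,:,::-1])
    m=robot.camera_model(c);print(c,{k:np.round(v,4).tolist() for k,v in m.items()})
    for n in("changer","sampling_arm","turret_deck","crank_top","tall_vial","short_vial_1","tray","slide_case","objective_case"):
        print(n,[(np.round(d["pixel"]).tolist(),round(d["conf"],2),int(d["pixels"].sum())) for d in robot.outline_of(c,n)])
print(robot.camera_model("wrist"))
E
```

```text
pics
{'t': np.float64(0.0), 'q': array([ 1.052,  0.131,  1.489, -0.   ,  1.523, -0.085]), 'dq': array([ 0.001,  0.001,  0.001,  0.001, -0.001,  0.001]), 'joint_torque': array([ 0.0000e+00, -5.5985e+01, -4.9176e+01,  7.7000e-02,  3.5000e-02,
       -0.0000e+00]), 'tool_pos': array([0.252, 0.544, 0.218]), 'orientation': array([-6.760e-01, -3.068e+00,  3.000e-03]), 'force': array([ 0.735, -1.456,  0.682]), 'wrist_torque': array([0.034, 0.022, 0.033]), 'gripper_force': np.float64(0.0), 'opening': np.float64(0.093)} 0.0188
scene {'fx': 468.5081, 'fy': 468.5081, 'cx': 257.3248, 'cy': 189.9843, 'R': [[-0.7409, -0.6714, 0.0163], [-0.3505, 0.3658, -0.8622], [0.5729, -0.6445, -0.5063]], 't': [0.4447, 0.3214, 1.1681]}
changer [([249.0, 226.0], 0.63, 3470), ([225.0, 215.0], 0.48, 164)]
sampling_arm [([233.0, 195.0], 0.56, 132)]
turret_deck [([250.0, 229.0], 0.78, 2199)]
crank_top [([252.0, 228.0], 0.18, 2270)]
tall_vial [([216.0, 290.0], 0.24, 459)]
short_vial_1 [([246.0, 196.0], 0.71, 74), ([235.0, 237.0], 0.45, 73), ([268.0, 207.0], 0.45, 70), ([282.0, 220.0], 0.39, 71)]
tray [([216.0, 292.0],
[... 560 characters left out ...]
t_vial_1 [([290.0, 247.0], 0.68, 113), ([286.0, 219.0], 0.44, 113), ([252.0, 202.0], 0.41, 96)]
tray [([316.0, 296.0], 0.73, 197), ([276.0, 334.0], 0.57, 2476)]
slide_case [([306.0, 142.0], 0.93, 899)]
objective_case [([271.0, 158.0], 0.82, 211)]
{'fx': 297.3186396354542, 'fy': 297.3186396354542, 'cx': 251.91294786329826, 'cy': 189.19696098866058, 'mount': array([[ 1.79839492e-04, -9.62569949e-01, -2.71033321e-01,
         7.50597812e-02],
       [ 9.99999414e-01,  4.62399324e-04, -9.78670467e-04,
         1.18876564e-04],
       [ 1.06736441e-03, -2.71032987e-01,  9.62569468e-01,
        -1.65642421e-01],
       [ 0.00000000e+00,  0.00000000e+00,  0.00000000e+00,
         1.00000000e+00]])}
```

Run:
```python
import cv2
for c in("scene","side"):
    im=cv2.imread(f"pics/{c}0.png")
    cv2.imwrite(f"pics/{c}0b.png",cv2.resize(im[110:380,110:400],None,fx=2.2,fy=2.2,interpolation=cv2.INTER_CUBIC))
```

```text
(no output)
```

View pics/scene0b.png

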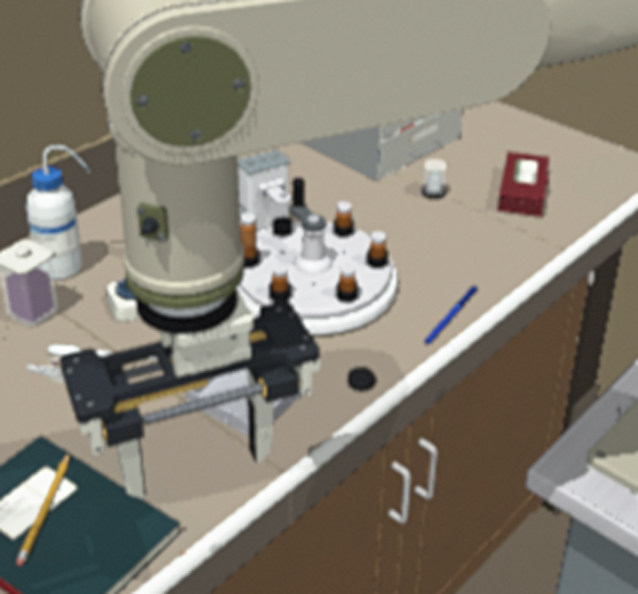

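View pics/side0b.png

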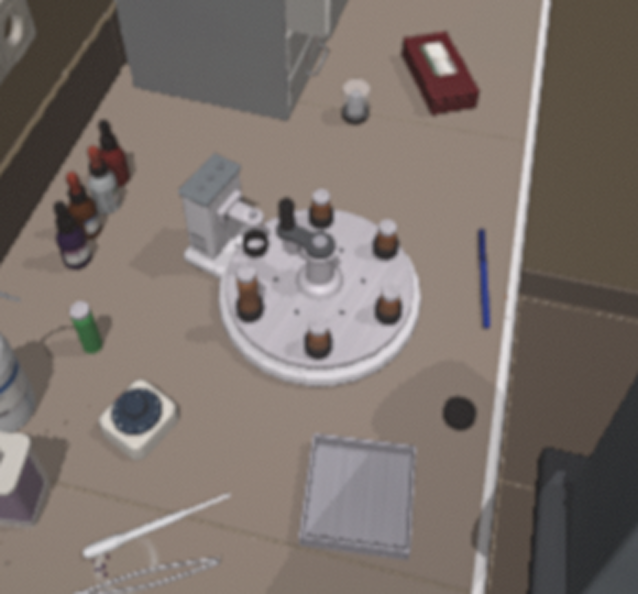

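The side view shows three candidates:
- Amber tall vial in the turret at about (222,240), rising higher than its neighbours.
- Green look-alike on the bench at (147,257), outside the turret, so leave it.
- Four short vials in the other cups.

The tray is at about (273,334) and is empty. The crank grip is at (240,202). Next I'll fit the poses.

```bash
cat > h.py <<'E'
import numpy as np,cv2
from plant import robot
from scipy.optimize import least_squares
from scipy.spatial.transform import Rotation as Ro
def proj(c,X):
    m=robot.camera_model(c);p=np.atleast_2d(X)@np.array(m["R"]).T+m["t"]
    return np.c_[m["fx"]*p[:,0]/p[:,2]+m["cx"],m["fy"]*p[:,1]/p[:,2]+m["cy"]]
def unproj(c,px,z):
    m=robot.camera_model(c);R=np.array(m["R"]);C=-R.T@m["t"]
    d=R.T@[(px[0]-m["cx"])/m["fx"],(px[1]-m["cy"])/m["fy"],1]
    return C+d*(z-C[2])/d[2]
def wproj(X,pos,rv):
    m=robot.camera_model("wrist");M=np.array(m["mount"])
    t=(np.atleast_2d(X)-pos)@Ro.from_rotvec(rv).as_matrix()
    p=(t-M[:3,3])@M[:3,:3]
    rr=np.hypot(p[:,0],p[:,1]);th=np.arctan2(rr,p[:,2])
    return np.c_[m["fx"]*th*p[:,0]/rr+m["cx"],m["fy"]*th*p[:,1]/rr+m["cy"]]
def pts(v):
    x,y,t=v;P=[[x+.088*np.cos(t+k*np.pi/3),y+.088*np.sin(t+k*np.pi/3),.113 if k==1 else .084] for k in range(1,6)]
    P.append([x+.042*np.cos(t),y+.042*np.sin(t),.151]);return np.array(P)
def tray(v):
    x,y,t=v;R=np.array([[np.cos(t),-np.sin(t)],[np.sin(t),np.cos(t)]])
    return np.c_[(np.array([[-1,-1],[1,-1],[1,1],[-1,1]])*.052)@R.T+[x,y],[.022]*4]
E
python3 - <<'E'
from h import *
S=np.array([[221.8,232.7],[255,259.5],[287.7,242.7],[286.4,213.6],[255.9,199.1],[240.5,202.3]])
C=np.array([[222.7,208.6],[237.3,232.7],[267.7,233.6],[281.8,217.7],[266.4,204.1],[245.5,192.7]])
c0=unproj("side",(255,235),.04);a=unproj("side",(226,220),.04)
t0=np.arctan2(*(a-c0)[1::-1])
for use in("side","both"):
    f=lambda v:np.r_[(proj("side",pts(v))-S).ravel(),(proj("scene",pts(v))-C).ravel()*(use=="both")]
    r=least_squares(f,[c0[0],c0[1],t0],loss="soft_l1");print(use,r.x,np.round(f(r.x).reshape(-1,2),1).tolist())
v=r.x;print(np.round(pts(v),4))
T=np.array([[315,436],[415,443],[409,553],[300,544]])/2.2+110
Q=np.array([unproj("side",p,.022) for p in T]);print("tray",np.round(Q,3).tolist(),Q.mean(0))
for n,p,z in(("pen1",(482,232),0),("pen2",(487,325),0),("dust",(459,413),.01),("obj",(355,90),.05),("green",(82,310),.07),("dial",(137,412),.04)):
    print(n,np.round(unproj("side",np.array(p)/2.2+110,z),3))
E
```

```text
side [ 0.55344307  0.07470386 -0.29942368] [[0.1, 1.5], [-0.3, -1.1], [0.0, 0.2], [0.1, -0.2], [0.3, 0.2], [-0.2, -0.2], [0.0, 0.0], [-0.0, -0.0], [0.0, -0.0], [0.0, 0.0], [0.0, 0.0], [0.0, -0.0]]
both [ 0.55346288  0.07507295 -0.29942867] [[0.0, 1.6], [-0.3, -1.0], [-0.0, 0.3], [0.1, -0.1], [0.3, 0.3], [-0.3, -0.1], [-0.0, 0.7], [-0.3, -0.1], [0.4, -0.8], [0.2, 0.2], [0.1, 0.1], [0.1, -0.7]]
[[ 0.618   0.1349  0.113 ]
 [ 0.5339  0.1609  0.084 ]
 [ 0.4694  0.101   0.084 ]
 [ 0.4889  0.0152  0.084 ]
 [ 0.573  -0.0107  0.084 ]
 [ 0.5936  0.0627  0.151 ]]
tray [[0.515, 0.249, 0.022], [0.415, 0.231, 0.022], [0.403, 0.337, 0.022], [0.502, 0.354, 0.022]] [0.45883639 0.29260394 0.022     ]
pen1 [ 0.381 -0.074  0.   ]
pen2 [0.359 0.06  0.   ]
dust [0.376 0.181 0.01 ]
obj [ 0.582 -0.238  0.05 ]
green [0.784 0.195 0.07 ]
dial [0.693 0.276 0.04 ]
```

The fit is tight, within about 1 px in both views: the turret axis is at (0.553, 0.075), the arm direction is -0.30 rad, the tall vial is at (0.618, 0.135) and the tray is at (0.459, 0.293). I'll move above the vial with the closing line at about 0.40 rad so the gripper body clears the crank grip.

Emit:
carry_out(rows=[[-0.05,-0.022,0,0,0,4.2],[-0.1,-0.043,0,0,0,8.4],[-0.15,-0.065,0,0,0,12.6],[-0.2,-0.087,0,0,0,16.9],[-0.25,-0.108,0,0,0,21.1],[-0.3,-0.13,0,0,0,25.3],[-0.35,-0.152,0,0,0,29.5],[-0.4,-0.174,0,0,0,33.7],[-0.45,-0.195,0,0,0,38],[-0.504,-0.217,0,0,0,42],[-0.504,-0.217,0,0,0,42],[-0.504,-0.217,0,0,0,42]], jaw=110, force=12)

```text
t: 2.5
tool_pos: [0.618, 0.1358, 0.2183]
orientation: [-1.73, -2.621, 0.0]
force: [-0.1, 0.2, -0.4]
opening: 0.0529
gripper_force: 0.0
```

```bash
cat >> h.py <<'E'
def go(pos,yaw=None):
    s=robot.read_state();R=Ro.from_rotvec(s["orientation"]).as_matrix()
    y=np.arctan2(R[1,1],R[0,1]);d=0 if yaw is None else (yaw-y+np.pi/2)%np.pi-np.pi/2
    return "shift",np.round(R.T@(np.array(pos)-s["tool_pos"]),4),"turnz deg",round(-np.degrees(d),1),"at",np.round(s["tool_pos"],4),"yaw",round(y,3),"t",round(s["t"],2)
E
python3 - <<'E'
from h import *
s=robot.read_state();im=robot.read_camera("wrist")[:,:,::-1].copy()
v=[.5535,.0751,-.2994];o=im.copy()
for d in robot.outline_of("wrist","tall_vial"):print(np.round(d["pixel"]),d["conf"],d["pixels"].sum())
for p in wproj(np.r_[pts(v),tray([.4588,.2926,.165])],s["tool_pos"],s["orientation"]):
    cv2.drawMarker(o,tuple(int(round(a)) for a in p),(0,255,0),0,7,1)
cv2.imwrite("pics/w1.png",cv2.resize(o,None,fx=1.55,fy=1.55,interpolation=cv2.INTER_CUBIC))
print(np.round(s["orientation"],3),s["opening"],go([.618,.135,.072],.4))
E
```

```text
[388. 181.] 0.89 608
[254. 184.] 0.68 611
[-1.73  -2.621  0.   ] 0.05287005797139501 ('shift', array([-0.0019, -0.0004,  0.1468]), 'turnz deg', np.float64(0.3), 'at', array([0.6176, 0.1368, 0.2188]), 'yaw', np.float64(0.406), 't', 2.6)
```

View pics/w1.png

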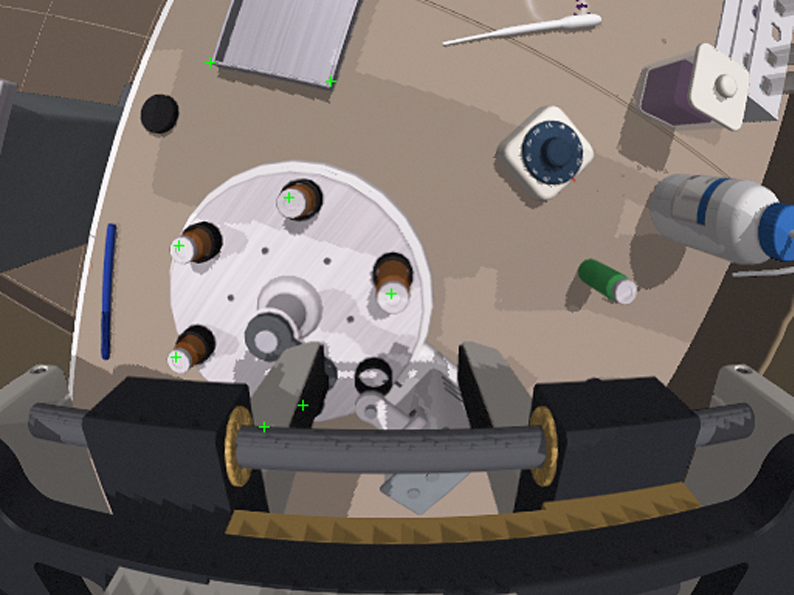

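The wrist view shows the projected markers sitting on the caps and tray corners. The tall amber vial is at (254,184) in the original pixels, standing in the turret next to the empty cup. The other candidate, at (388,181), is the green one on the bench, so it isn't ours. I'll check with one enlarged crop.

Run:
```python
import cv2
im=cv2.imread("pics/w1.png")[150:380,160:660]
cv2.imwrite("pics/w1c.png",cv2.resize(im,None,fx=1.6,fy=1.6))
```

```text
(no output)
```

View pics/w1c.png

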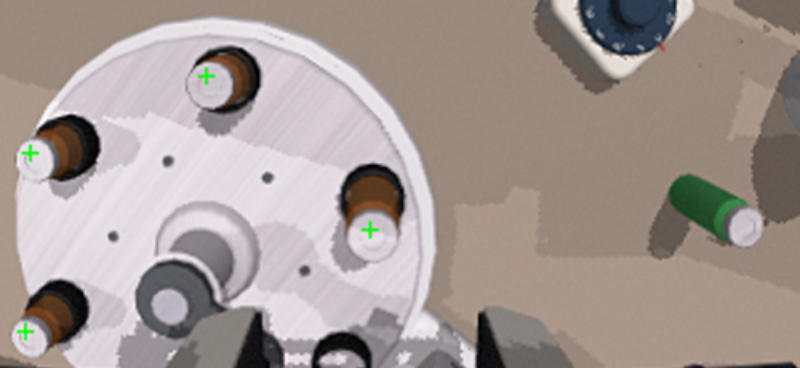

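The crop confirms it: amber body with a long neck in the turret at crop (370,200), and the green one lying well off at (715,210). Descending.

Emit:
carry_out(rows=[[-0.002,0,0.03,0,0,0],[-0.002,0,0.06,0,0,0],[-0.002,0,0.085,0,0,0],[-0.002,0,0.11,0,0,0],[-0.002,0,0.13,0,0,0],[-0.002,0,0.146,0,0,0],[-0.002,0,0.146,0,0,0],[-0.002,0,0.146,0,0,0]])

```text
t: 3.6
tool_pos: [0.6197, 0.134, 0.0736]
orientation: [1.73, 2.621, 0.001]
force: [-0.2, -0.7, -0.4]
opening: 0.0529
gripper_force: 0.0
```

Emit:
carry_out(rows=[[0,0,0,0,0,0],[0,0,0,0,0,0],[0,0,0,0,0,0],[0,0,0,0,0,0],[0,0,0,0,0,0],[0,0,0,0,0,0]], jaw=210, force=12)

```text
t: 4.35
tool_pos: [0.6193, 0.1339, 0.0729]
orientation: [1.73, 2.622, 0.0]
force: [0.6, 0.6, 2.3]
opening: 0.0228
gripper_force: 12.0
```

Emit:
carry_out(rows=[[0,0,-0.006,0,0,0],[0,0,-0.015,0,0,0],[0,0,-0.03,0,0,0],[0,0,-0.045,0,0,0],[0,0,-0.06,0,0,0],[0,0,-0.08,0,0,0],[0,0,-0.095,0,0,0],[0,0,-0.1,0,0,0],[0,0,-0.1,0,0,0]])

```text
t: 5.48
tool_pos: [0.6192, 0.1339, 0.1729]
orientation: [1.73, 2.622, 0.0]
force: [0.9, -0.6, -0.5]
opening: 0.0227
gripper_force: 12.0
```

Run:
```python
from h import *
print(robot.read_state()["opening"],go([.459,.293,.175]),go([.459,.293,.038]))
im=robot.read_camera("side");cv2.imwrite("pics/s2.png",cv2.resize(im[110:380,110:400,::-1],None,fx=2.2,fy=2.2))
```

```text
0.022742435134338157 ('shift', array([ 0.2093, -0.0847, -0.0022]), 'turnz deg', np.float64(-0.0), 'at', array([0.6192, 0.1339, 0.1729]), 'yaw', np.float64(0.404), 't', 5.47) ('shift', array([ 0.2093, -0.0848,  0.1348]), 'turnz deg', np.float64(-0.0), 'at', array([0.6192, 0.1339, 0.1729]), 'yaw', np.float64(0.404), 't', 5.47)
```

View pics/s2.png

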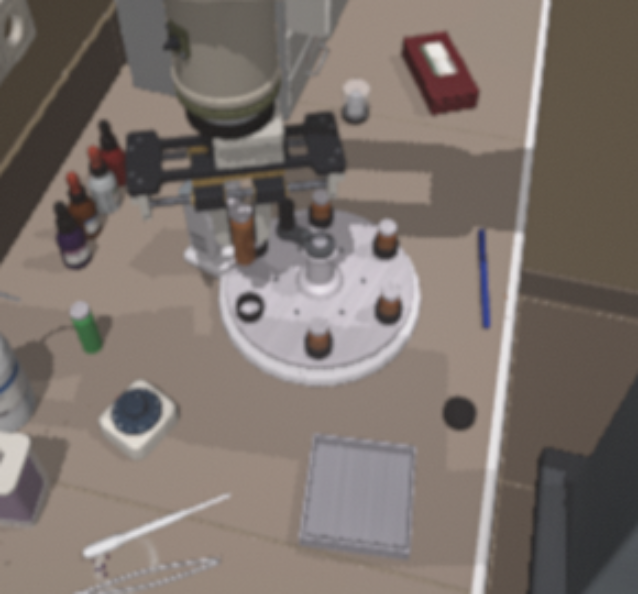

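The side view shows the tall vial hanging upright at crop (243,235), with its cup at (250,307) now empty and the turret unmoved. Carrying it to the tray at (358,494).

Emit:
carry_out(rows=[[0.015,-0.006,0,0,0,0],[0.04,-0.016,0,0,0,0],[0.07,-0.028,0,0,0,0],[0.1,-0.04,0,0,0,0],[0.13,-0.053,0,0,0,0],[0.16,-0.065,0,0,0,0],[0.185,-0.075,0,0,0,0],[0.2,-0.081,0,0,0,0],[0.209,-0.085,0,0,0,0],[0.209,-0.085,0.02,0,0,0],[0.209,-0.085,0.05,0,0,0],[0.209,-0.085,0.08,0,0,0]])

```text
t: 7.02
tool_pos: [0.4588, 0.2916, 0.0903]
orientation: [-1.732, -2.621, 0.001]
force: [-0.3, -0.4, -0.4]
opening: 0.0229
gripper_force: 12.0
```

Emit:
carry_out(rows=[[0,0,0.02,0,0,0],[0,0,0.036,0,0,0],[0,0,0.045,0,0,0],[0,0,0.05,0,0,0],[0,0,0.053,0,0,0],[0,0,0.053,0,0,0],[0,0,0.053,0,0,0]])

```text
t: 7.9
tool_pos: [0.4591, 0.2929, 0.0402]
orientation: [1.73, 2.622, 0.001]
force: [0.3, 1.3, -0.1]
opening: 0.0225
gripper_force: 12.0
```

Step down gently until contact.

Emit:
carry_out(rows=[[0,0,0.0005,0,0,0],[0,0,0.001,0,0,0],[0,0,0.0015,0,0,0],[0,0,0.002,0,0,0],[0,0,0.002,0,0,0]])

```text
t: 8.52
tool_pos: [0.4588, 0.2927, 0.0379]
orientation: [1.731, 2.622, 0.0]
force: [-2.0, 0.1, 2.5]
opening: 0.0221
gripper_force: 12.0
```

Emit:
carry_out(rows=[[0,0,0.0005,0,0,0],[0,0,0.001,0,0,0],[0,0,0.001,0,0,0]])

```text
t: 8.9
tool_pos: [0.459, 0.2928, 0.0378]
orientation: [1.73, 2.622, 0.001]
force: [-4.9, -2.4, 11.1]
opening: 0.0224
gripper_force: 12.0
```

Contact: the upward force is 11 N. Releasing gently, then rising.

Emit:
carry_out(rows=[[0,0,-0.001,0,0,0],[0,0,-0.001,0,0,0],[0,0,-0.001,0,0,0]])

```text
t: 9.28
tool_pos: [0.4589, 0.2927, 0.0378]
orientation: [1.731, 2.622, 0.0]
force: [-0.4, -0.7, 4.7]
opening: 0.0229
gripper_force: 12.0
```

Emit:
carry_out(rows=[[0,0,0,0,0,0],[0,0,0,0,0,0],[0,0,0,0,0,0],[0,0,0,0,0,0],[0,0,0,0,0,0],[0,0,-0.02,0,0,0],[0,0,-0.05,0,0,0],[0,0,-0.08,0,0,0],[0,0,-0.12,0,0,0],[0,0,-0.16,0,0,0],[0,0,-0.16,0,0,0]], jaw=120)

```text
t: 10.65
tool_pos: [0.461, 0.2938, 0.2021]
orientation: [1.729, 2.619, 0.01]
force: [-0.3, 0.2, -0.2]
opening: 0.0491
gripper_force: 0.0
```

Run:
```python
from h import *
print(robot.read_state()["opening"],go([.5936,.0627,.198],.12),go([.5936,.0627,.117],.12))
im=robot.read_camera("side");cv2.imwrite("pics/s3.png",cv2.resize(im[110:380,110:400,::-1],None,fx=2.2,fy=2.2))
```

```text
0.0491378016415018 ('shift', array([-0.2646,  0.0311,  0.0042]), 'turnz deg', np.float64(16.3), 'at', array([0.461 , 0.2938, 0.2021]), 'yaw', np.float64(0.404), 't', 10.65) ('shift', array([-0.2646,  0.0305,  0.0852]), 'turnz deg', np.float64(16.3), 'at', array([0.461 , 0.2938, 0.2021]), 'yaw', np.float64(0.404), 't', 10.65)
```

View pics/s3.png

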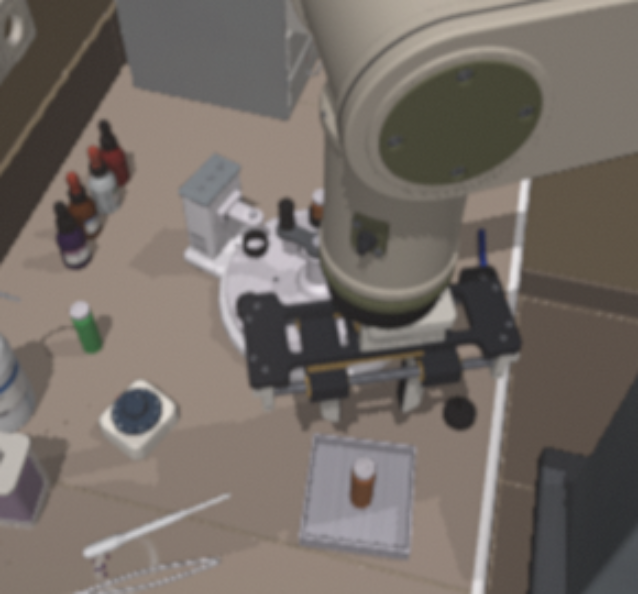

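The tall vial stands upright in the tray at crop (362,482), let go. Next, the crank grip.

Emit:
carry_out(rows=[[-0.025,0.003,0,0,0,2],[-0.06,0.007,0,0,0,4],[-0.1,0.012,0,0,0,7],[-0.14,0.016,0,0,0,9],[-0.18,0.021,0,0,0,11],[-0.22,0.026,0,0,0,14],[-0.25,0.029,0,0,0,16],[-0.265,0.031,0.004,0,0,16],[-0.265,0.031,0.004,0,0,16],[-0.265,0.031,0.004,0,0,16]])

```text
t: 11.95
tool_pos: [0.5908, 0.0621, 0.1931]
orientation: [-2.077, -2.356, 0.001]
force: [0.0, -0.6, -0.1]
opening: 0.049
gripper_force: 0.0
```

Run:
```python
from h import *
print(go([.5936,.0627,.118]))
```

```text
('shift', array([0.0002, 0.0029, 0.0751]), 'turnz deg', np.float64(-0.0), 'at', array([0.5908, 0.0621, 0.1931]), 'yaw', np.float64(0.126), 't', 11.95)
```

Emit:
carry_out(rows=[[0,0.003,0.02,0,0,0],[0,0.003,0.04,0,0,0],[0,0.003,0.06,0,0,0],[0,0.003,0.073,0,0,0],[0,0.003,0.075,0,0,0],[0,0.003,0.075,0,0,0]])

```text
t: 12.7
tool_pos: [0.5947, 0.0615, 0.119]
orientation: [2.079, 2.355, 0.001]
force: [-0.4, -0.5, 0.7]
opening: 0.0494
gripper_force: 0.0
```

Emit:
carry_out(rows=[[0,0,0,0,0,0],[0,0,0,0,0,0],[0,0,0,0,0,0],[0,0,0,0,0,0],[0,0,0,0,0,0],[0,0,0,0,0,0]], jaw=230, force=15)

```text
t: 13.45
tool_pos: [0.5958, 0.0612, 0.1192]
orientation: [2.077, 2.353, 0.003]
force: [5.4, -0.3, -2.4]
opening: 0.0182
gripper_force: 15.0
```

Run:
```python
from h import *
s=robot.read_state();print(s["force"],s["opening"],go([.5936,.0627,.118]))
R=Ro.from_rotvec(s["orientation"]).as_matrix();c=np.array([.5535,.0751]);t=-.2994
# clockwise / ccw rows from nominal start, 15deg steps, in tool axes
for k in range(0,25):
    a=t+np.radians(15*k);d=np.r_[.042*(np.cos(a)-np.cos(t)),.042*(np.sin(a)-np.sin(t)),0]
    print(k,np.round((R.T@d)[:2],4).tolist(),end=" ")
im=robot.read_camera("wrist");cv2.imwrite("pics/w2.png",im[:,:,::-1])
```

```text
[ 5.35716542 -0.29692059 -2.42475731] 0.01824956906639206 ('shift', array([ 0.0017, -0.002 ,  0.0012]), 'turnz deg', np.float64(-0.0), 'at', array([0.5958, 0.0612, 0.1192]), 'yaw', np.float64(0.125), 't', 13.45)
0 [0.0, 0.0] 1 [0.0105, 0.0032] 2 [0.0215, 0.0035] 3 [0.0321, 0.001] 4 [0.0418, -0.0042] 5 [0.0498, -0.0117] 6 [0.0556, -0.021] 7 [0.0587, -0.0315] 8 [0.0591, -0.0425] 9 [0.0566, -0.0531] 10 [0.0514, -0.0628] 11 [0.0439, -0.0708] 12 [0.0346, -0.0766] 13 [0.0241, -0.0797] 14 [0.0131, -0.0801] 15 [0.0024, -0.0776] 16 [-0.0072, -0.0724] 17 [-0.0152, -0.0649] 18 [-0.021, -0.0556] 19 [-0.0242, -0.0451] 20 [-0.0245, -0.0341] 21 [-0.022, -0.0234] 22 [-0.0168, -0.0138] 23 [-0.0093, -0.0058] 24 [-0.0, -0.0]
```

View pics/w2.png

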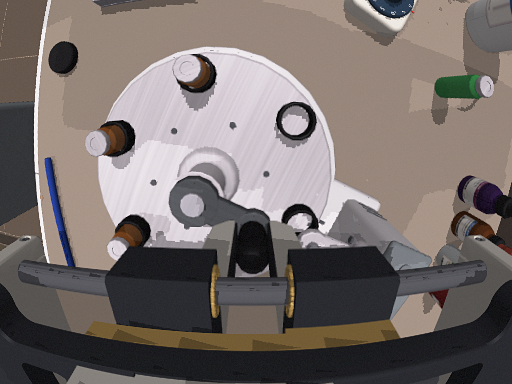

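The grip is pinched: opening 18.2 mm, with the black grip between the fingers at (253,245). The cup under the arm is empty. Leading it round counter-clockwise.

Emit:
carry_out(rows=[[0.005,0.002,0,0,0,0],[0.0105,0.0032,0,0,0,0],[0.0215,0.0035,0,0,0,0],[0.032,0.001,0,0,0,0],[0.042,-0.004,0,0,0,0],[0.05,-0.012,0,0,0,0],[0.0555,-0.021,0,0,0,0],[0.0555,-0.021,0,0,0,0],[0.0555,-0.021,0,0,0,0]])

```text
t: 14.62
tool_pos: [0.5671, 0.115, 0.1192]
orientation: [-2.078, -2.356, -0.003]
force: [0.7, 6.4, 2.0]
opening: 0.0177
gripper_force: 15.0
```

Emit:
carry_out(rows=[[0.003,-0.0105,0,0,0,0],[0.0035,-0.0215,0,0,0,0],[0.001,-0.032,0,0,0,0],[-0.004,-0.042,0,0,0,0],[-0.012,-0.05,0,0,0,0],[-0.021,-0.0555,0,0,0,0],[-0.0315,-0.0585,0,0,0,0],[-0.0425,-0.059,0,0,0,0],[-0.0425,-0.059,0,0,0,0],[-0.0425,-0.059,0,0,0,0]])

```text
t: 15.88
tool_pos: [0.5153, 0.0637, 0.1192]
orientation: [2.078, 2.352, 0.005]
force: [12.3, 1.7, -3.1]
opening: 0.018
gripper_force: 15.0
```

Emit:
carry_out(rows=[[-0.0105,0.0035,0,0,0,0],[-0.0205,0.0085,0,0,0,0],[-0.0285,0.016,0,0,0,0],[-0.034,0.0255,0,0,0,0],[-0.0375,0.036,0,0,0,0],[-0.0375,0.047,0,0,0,0],[-0.035,0.0575,0,0,0,0],[-0.03,0.0675,0,0,0,0],[-0.0225,0.0755,0,0,0,0],[-0.013,0.081,0,0,0,0],[-0.013,0.081,0,0,0,0],[-0.013,0.081,0,0,0,0]])

```text
t: 17.38
tool_pos: [0.5959, 0.0613, 0.1191]
orientation: [2.078, 2.355, 0.001]
force: [3.4, -0.1, 4.0]
opening: 0.018
gripper_force: 15.0
```

Run:
```python
from h import *
print(go([.5947,.0615,.118]))
c=np.array([.5535,.0751]);p=robot.read_state()["tool_pos"][:2]-c;print(np.arctan2(p[1],p[0])+.2994)
im=robot.read_camera("wrist");cv2.imwrite("pics/w3.png",im[:,:,::-1])
```

```text
('shift', array([ 0.0003, -0.0012,  0.0011]), 'turnz deg', np.float64(-0.0), 'at', array([0.5959, 0.0613, 0.1191]), 'yaw', np.float64(0.125), 't', 17.38)
-0.015260134840944406
```

View pics/w3.png

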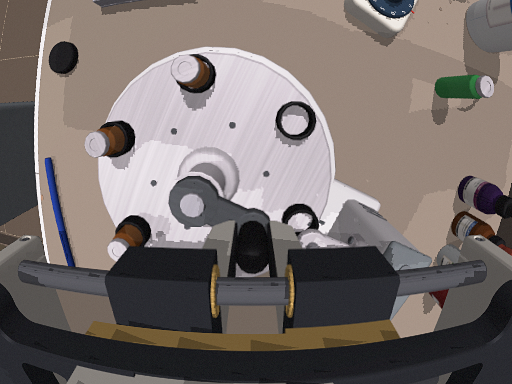

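The view matches the start: the crank is back, the empty place is under the arm at (300,218), and the vials are seated. Releasing and rising.

Emit:
carry_out(rows=[[0,0,0,0,0,0],[0,0,0,0,0,0],[0,0,0,0,0,0],[0,0,0,0,0,0],[0,0,0,0,0,0],[0,0,-0.01,0,0,0],[0,0,-0.03,0,0,0],[0,0,-0.06,0,0,0],[0,0,-0.1,0,0,0],[0,0,-0.12,0,0,0],[0,0,-0.12,0,0,0],[0,0,-0.12,0,0,0]], jaw=120)

```text
t: 18.92
tool_pos: [0.5948, 0.0616, 0.2371]
orientation: [-2.078, -2.354, 0.002]
force: [-0.2, -0.5, -0.5]
opening: 0.0489
gripper_force: 0.0
```

Run:
```python
from h import *
im=robot.read_camera("side");cv2.imwrite("pics/s4.png",cv2.resize(im[110:380,110:400,::-1],None,fx=2.2,fy=2.2))
```

```text
(no output)
```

View pics/s4.png

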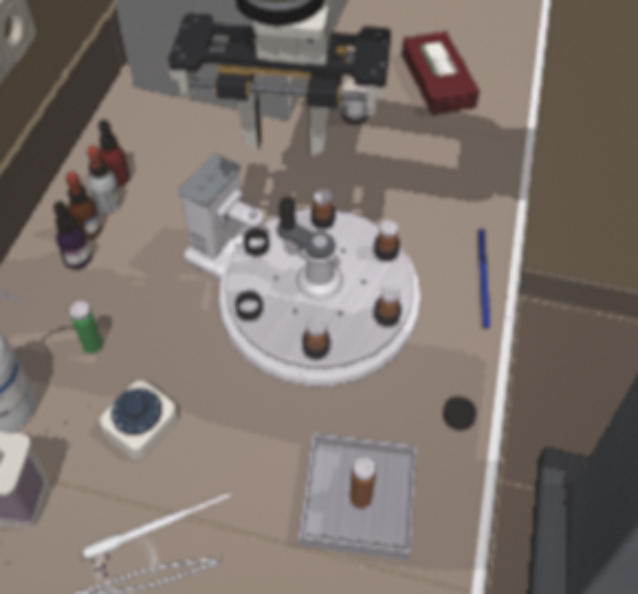

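The tall vial is upright in the tray at crop (362,482). The turret is back with its empty place by the arm at (257,240), all four short vials are seated, and the gripper is clear. Handing in.

```bash
python3 -c "
from plant import robot
print(robot.close_job())"
```

```text
the job is handed in; nothing more can be done
None
```

The job is handed in, with no verdict returned: in the last picture the tall vial stands upright in the tray, the turret is back after one full counter-clockwise turn with its empty place under the arm, and the four short vials are seated.

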